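Roll the thick pipe offcut up the gutter to its head stop

TASK

Two steel pipe offcuts lie at the low end of a two-lane sloping wooden gutter. With the fingertips, push the thicker offcut up its lane, over the crest at the top, so that it comes to rest against the head stop and does not roll back; do not lift or carry it. Leave the thin offcut at the low end and the other things on the table where they are.

Things in the scene. Friction and masses are not known exactly. Their poses are not given: they have to be found in the camera images.
- gutter: Fixed wooden gutter on the table, 220 mm (x) by 358 mm (y, -195 to +163). Origin on its underside, on the table; z up. Two side-by-side lanes of slippery waxed plywood run along y and rise to +y: centre lines x = -50, +50 mm, 92 mm wide between 8 mm rails 20 mm high. Valley at y -115, z 18 mm; below it the floor rises to z 21 at y -135, then is level to a lip at y -185 to -195, top z 34 mm.
- ramp: Rising floor of both lanes, part of the gutter: 0.14 rad (8 deg) from the valley up to the crest. Origin on the floor at the valley, midway between the lanes (gutter x 0, y -115, z 18 mm); x as the gutter's, y up the slope, z square to it. An offcut's centre is its radius above this plane as it rolls; a thick one over 36 mm counts as lifted.
- crest (a point): Sharp crest at the top of the slope, floor level, midway between the lanes: gutter x 0, y +95, z 47.6 mm. Beyond it the floor falls 0.14 rad to the head stop (z 40.5 mm there). An offcut whose centre is past the crest rolls on to the head stop by itself and stays; short of it, it rolls back to the valley.
- head_stop (a point): Upper edge of the head stop's face, midway between the lanes: gutter x 0, y +145, z 95 mm. The head stop is an 18 mm board across the top end of both lanes. The thick offcut at rest against it has its centre at gutter y +121, z 68 mm.
- thick_pipe: Steel pipe offcut, 48 mm outer diameter, 80 mm long, about 0.3 kg. Origin at its centre; x along its axis, across its lane (y and z turn as it rolls). Starts in the valley of either lane, centre 42 mm above the table. It moves freely when pushed from behind at about centre height with the side of the fingers, tips some 10 mm below its centre; tips bearing on its upper half jam it.
- thin_pipe: Steel pipe offcut, 27 mm outer diameter, 80 mm long, about 0.13 kg. Origin at its centre; x along its axis. Lies in the valley of the other lane, centre 32 mm above the table; to be left there.
- jar: Bystander: amber glass jar with a steel lid, 68 mm diameter, 100 mm high, standing left of the gutter. Origin at the centre of its underside.
- wrench: Bystander: small steel wrench lying flat on the table right of the gutter, along its x. Origin on its underside.
- pipe_cap: Bystander: dark steel pipe cap, 52 mm diameter, 30 mm high, standing beyond the gutter. Origin at the centre of its underside.

How it is judged:
By the outcome, as a careful person would: the job done as asked, in the order asked, and still so for the second after the job is handed in, with the robot touching nothing.
It also fails if it takes over 40 s, if anything falls off the work surface, if the arm or the gripper's body presses on something with over 40 N, if the wrist force passes 120 N, or if a joint passes its speed limit or range.

ROBOT

A 6-joint arm with a two-finger parallel gripper is mounted at the origin on the work surface. World frame = base frame: x ahead of the robot, y to its left, z up, the work surface at z = 0. Lengths are in m, angles in rad, forces in N, time in s.
With the tool pointing down it reaches from about 0.275 to 0.725 m from the base axis. Payload 15.9 kg.
Tool frame: the origin (TCP) lies between the finger pads; the fingertips stand 19 mm ahead of it and the grasp point (between the pads) is the TCP; z points along the fingers, y is the line along which they close (so a half turn about z gives the same grasp; the last joint's range is limited). The gripper opens to 85 mm and grips with 20 to 120 N. Pads are 22 mm wide; open, the fingers measure 114 mm over their backs; the gripper's body (76 mm by 85 mm) begins 54 mm behind the grasp point. The pads swing forward as they close: fully open they stand 13 mm farther back than shut.
Start: joints at [0, 0.213, -0.034, 1.323, 0, 1.571], TCP at [0.5, -0, 0.25] pointing down, gripper open.
Joint ranges: [-2.98, 2.98], [-0.74, 1.72], [-1.14, 1.35], [-2.1, 2.04], [-1.57, 1.44], [-3.14, 3.14]. Speed limits (rad/s): [1.89, 1.89, 2.39, 2.57, 3.14, 3.14].

INTERFACE

Orientations are given as a unit quaternion [w, x, y, z].
In Python, from workcell import observe, get_image, job_done gives the robot as it stands.
- The arm moves only by the tool step_arm, never from a script. Its argument "steps" is a list of rows, each a list of 3 entries, a list of its own where there are three numbers: the turn, a rotation vector about the world's x, y, z in rad, then the shift along the world's x, y, z in m, then the finger opening in m, from 0 to 0.0854. A call has 1 to 8 rows; each row shifts and turns the commanded pose from where the row before left it; what a row does not reach is not made up. A row lasts 1/10 s, in which the tool goes at most 50 mm and 8.59 degrees, less where a joint would pass 70% of its speed; a pose out of reach is approached as far as the arm can. A call with a gripper value outside its range is refused whole. The fingers move at their own pace and stop on an object; "squeeze" is the grip in N (left out, the last holds). Time passes only in rows, so rows that do not move let the fingers close. It gives the time, the measured TCP pose, the force, the opening and the grip force at its end, in the units of the state.
- observe(): the state, without advancing time (a new reading comes with each control period).
- get_image(name): name is "scene" or "side" or "wrist"; returns a dict with "img" (480x640x3 uint8, blue, green, red), "depth" (480x640 float32, m along the optical axis (not along the pixel's ray), 0 where there is no reading), "camera_matrix" (3x3 intrinsics, pixels), "cam_to_world" (4x4, takes a point from camera to world coordinates). Camera axes: x right, y up, looking along -z (the intrinsics and any distortion apply to the point x, -y, -z); pixel columns grow to the right and rows downward; lengths in m; the calibration is good to about 2 mm. A picture is of the moment at which its call begins.
- job_done(): hands the job in; it is judged then, once.
The state is a dict: "clock": time; "joints": joint angles; "qd": joint speeds; "joint_efforts": joint torques, N m; "tool_pos": TCP position; "tool_rot": TCP orientation; "force": force on the tool from outside, world axes, zero at the start; "ft_torque": the same for the moment, N m; "gripper_width": opening from 0.0 (shut) to 1.0 (fully open); "grasp_force": force on a finger pad.
Only numpy, scipy, OpenCV 4.12 (cv2) and the standard library are available. Lean on these libraries where they do the work, as an engineer would, in place of code of your own. Each camera call takes 0.05 s, during which the arm holds its last target. There are 200 camera calls.

## Working session

There is one attempt and no reset: what is moved stays moved. The work goes in short steps, Python scripts to look and compute and a tool call to move; the robot and the scene stay as the last step left them, time stands still between calls to the robot, and variables do not carry over. Pictures are saved under pics/ and viewed, at most 10 in all, crops included, and the job is handed in when it is done.

Besides the shell and the picture viewer there is one more tool, called after "Call:" in YAML: its name, and indented under it one key for each argument. step_arm: Moves the arm, as the interface text tells. Its arguments: {"type":"object","properties":{"steps":{"type":"array"},"squeeze":{"type":"number"}},"required":["steps"]}

```bash
mkdir -p pics; cat > h.py <<'E'
import numpy as np, cv2
from workcell import observe, get_image, job_done
def grab(n,f):
    d=get_image(n); cv2.imwrite(f'pics/{f}.png',d['img']); np.savez(f'{f}.npz',**d); return d
def pt(d,u,v):
    K=d['camera_matrix'];z=float(np.median([x for x in d['depth'][v-1:v+2,u-1:u+2].ravel() if x>0]))
    p=np.array([(u-K[0,2])*z/K[0,0],-(v-K[1,2])*z/K[1,1],-z,1]); return (d['cam_to_world']@p)[:3]
E
python3 - <<'E'
from h import *
s=grab('scene','s0');w=grab('side','w0');print(observe())
for d in (s,w): print(d['cam_to_world'].round(3).tolist())
E
```

```text
{'clock': 0.1, 'joints': array([ 2.54729218e-05,  2.13275601e-01, -3.49578233e-02,  1.32352313e+00,
        3.08647380e-05,  1.57080477e+00]), 'qd': array([ 0.00082436, -0.00050896,  0.00058288, -0.00137009,  0.00142693,
       -0.00104989]), 'joint_efforts': array([ 1.52238292e-03, -6.87242889e+01,  4.87808239e+01,  1.21537212e-02,
        1.43833854e-04,  5.94535322e-06]), 'tool_pos': array([4.99716586e-01, 2.18837228e-05, 2.49896602e-01]), 'tool_rot': array([-3.50397045e-04,  7.07100684e-01,  7.07112715e-01, -3.28583897e-04]), 'force': array([-0.03258907, -0.29032279,  0.29405637]), 'ft_torque': array([-0.01401289, -0.02921865, -0.01813817]), 'grasp_force': 0.0, 'gripper_width': 1.000323825654214}
[[0.565, -0.706, 0.427, 1.204], [0.825, 0.484, -0.291, -0.376], [-0.001, 0.516, 0.856, 1.225], [0.0, 0.0, 0.0, 1.0]]
[[0.874, 0.264, -0.408, 0.019], [-0.486, 0.451, -0.749, -1.096], [-0.014, 0.853, 0.522, 0.853], [0.0, 0.0, 0.0, 1.0]]
```

View pics/s0.png

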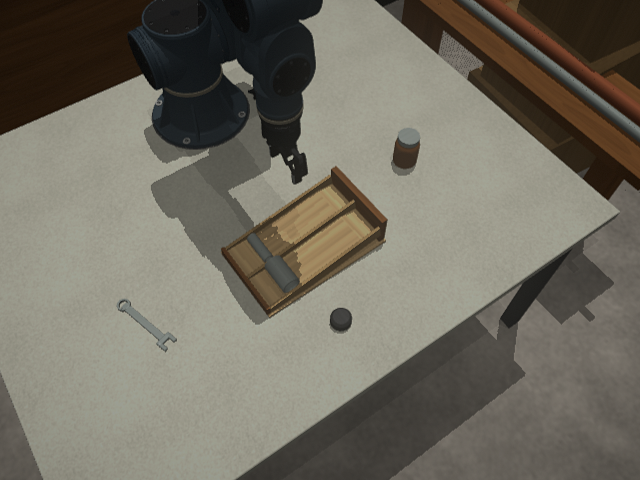

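View pics/w0.png

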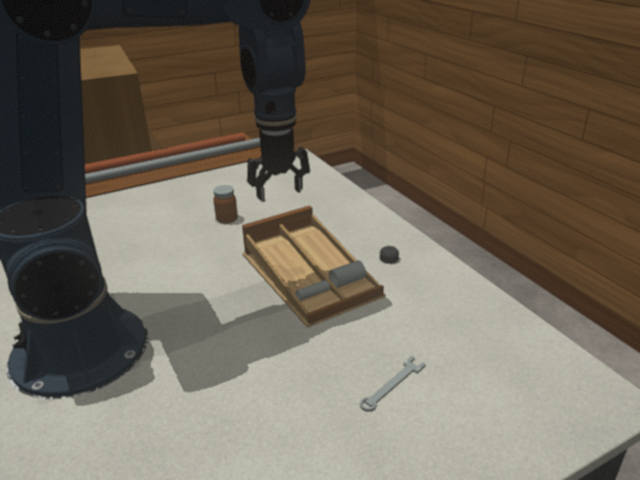

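The thick offcut is in the far lane (scene pixel ~282,272) and the thin one in the near lane (~263,248). The head stop runs from about (335,170) to (386,222). I'll enlarge this area.

```bash
python3 - <<'E'
import cv2
a=cv2.imread('pics/s0.png')[155:325,205:405]
cv2.imwrite('pics/s0c.png',cv2.resize(a,None,fx=4,fy=3.5,interpolation=cv2.INTER_CUBIC))
E
```

```text
(no output)
```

View pics/s0c.png

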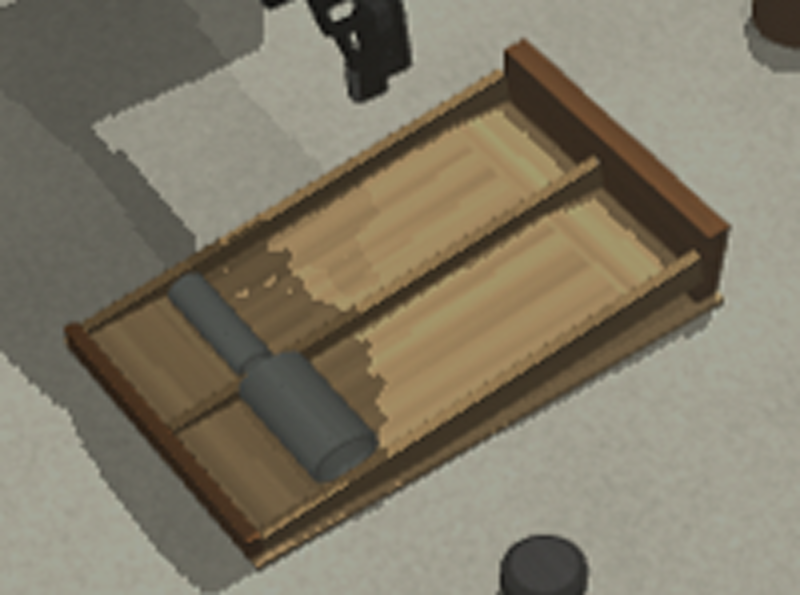

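```bash
cat > fit.py <<'E'
from h import *
from scipy.optimize import least_squares
d=np.load('s0.npz'); K=d['camera_matrix'];T=np.linalg.inv(d['cam_to_world'])
P=np.array([[-110,145,95],[110,145,95],[110,163,95],[-110,163,95],[-110,-195,34],[110,-195,34],[-110,-185,34],[110,-185,34],[110,-195,0]])/1e3
q=np.array([[505,50],[708,242],[728,228],[522,40],[66,328],[250,550],[82,323],[262,540],[258,567]])/[4,3.5]+[205,155]-[.4,.4]
def w(p,P): c,s=np.cos(p[2]),np.sin(p[2]); return P@np.array([[c,s,0],[-s,c,0],[0,0,1]])+[p[0],p[1],0]
def proj(X):
    c=X@T[:3,:3].T+T[:3,3]; return np.c_[K[0,2]-K[0,0]*c[:,0]/c[:,2],K[1,2]+K[1,1]*c[:,1]/c[:,2]]
r=least_squares(lambda p:(proj(w(p,P))-q).ravel(),[.55,0,0])
if __name__=='__main__':
    print(r.x,np.round(r.fun.reshape(-1,2),1).tolist())
    L=lambda x,y,z:w(r.x,np.array([[x,y,z]])/1e3)[0].round(4)
    print('thick start',L(50,-115,42),'crest',L(50,95,48),'rest',L(50,121,68),'lip',L(50,-190,34))
    D={k:d[k] for k in d.files}
    for u,v in ((280,262),(284,268),(288,274),(258,242),(262,248)): # top of pipes
        x=pt(D,u,v); c,s=np.cos(r.x[2]),np.sin(r.x[2]);e=x[:2]-r.x[:2]
        print(u,v,x.round(3),'gutter',(c*e[0]+s*e[1]).round(3),(-s*e[0]+c*e[1]).round(3))
    print(pt(D,341,314),pt(D,407,135))
E
python3 fit.py
```

```text
[0.56712585 0.01042816 0.0342049 ] [[-1.8, -1.5], [1.9, 1.2], [2.6, 1.5], [-0.4, -1.9], [-2.1, -1.6], [0.7, 0.4], [-2.6, -2.2], [1.3, 1.0], [-0.0, 1.5]]
thick start [ 0.621  -0.1028  0.042 ] crest [0.6138 0.1071 0.048 ] rest [0.613  0.1331 0.068 ] lip [ 0.6236 -0.1778  0.034 ]
280 262 [ 0.603 -0.094  0.066] gutter 0.032 -0.106
284 268 [ 0.623 -0.095  0.067] gutter 0.052 -0.108
288 274 [ 0.641 -0.096  0.065] gutter 0.07 -0.109
258 242 [ 0.514 -0.104  0.046] gutter -0.057 -0.113
262 248 [ 0.534 -0.105  0.045] gutter -0.037 -0.114
[ 0.78225221 -0.04245503  0.03063656] [0.48139731 0.38416613 0.09827311]
```

```bash
sed -i '/^q=/i P[:8,0]*=104/110' fit.py; python3 fit.py
```

```text
[0.56775071 0.01030193 0.03621086] [[-0.4, 0.1], [0.4, -0.4], [1.2, -0.1], [0.9, -0.3], [-0.8, 0.5], [-0.4, -1.2], [-1.3, -0.2], [0.2, -0.6], [0.2, 1.8]]
thick start [ 0.6219 -0.1028  0.042 ] crest [0.6143 0.107  0.048 ] rest [0.6133 0.133  0.068 ] lip [ 0.6246 -0.1778  0.034 ]
280 262 [ 0.603 -0.094  0.066] gutter 0.031 -0.106
284 268 [ 0.623 -0.095  0.067] gutter 0.051 -0.107
288 274 [ 0.641 -0.096  0.065] gutter 0.069 -0.109
258 242 [ 0.514 -0.104  0.046] gutter -0.058 -0.112
262 248 [ 0.534 -0.105  0.045] gutter -0.038 -0.114
[ 0.78225221 -0.04245503  0.03063656] [0.48139731 0.38416613 0.09827311]
```

Call:
step_arm:
  steps:
    - [[0,0,0.036],[0.025,-0.03,0],0.04]
    - [[0,0,0],[0.025,-0.03,0],0.04]
    - [[0,0,0],[0.025,-0.03,0],0.04]
    - [[0,0,0],[0.025,-0.03,0],0.04]
    - [[0,0,0],[0.024,-0.03,0],0.04]
    - [[0,0,0],[0,0,-0.04],0.04]
    - [[0,0,0],[0,0,-0.04],0.04]
    - [[0,0,0],[0,0,-0.04],0.04]

```text
clock: 0.9
tool_pos: [0.6239, -0.1503, 0.1284]
tool_rot: [-0.0, 0.694, 0.72, -0.0]
force: [-0.4, -0.3, 0.1]
gripper_width: 0.466
grasp_force: 0.0
```

Call:
step_arm:
  steps:
    - [[0,0,0],[0,0,-0.03],0.04]
    - [[0,0,0],[0,0,0],0.04]
    - [[0,0,0],[0,0,0],0.04]

```text
clock: 1.2
tool_pos: [0.6239, -0.15, 0.1009]
tool_rot: [-0.0, 0.694, 0.72, -0.0]
force: [0.3, -0.2, 0.4]
gripper_width: 0.467
grasp_force: 0.0
```

```bash
python3 - <<'E'
from h import *
a=grab('side','a1')['img'];b=grab('wrist','b1')['img']
cv2.imwrite('pics/ab1.png',np.hstack([cv2.resize(a[170:350,220:420],(440,396)),cv2.resize(b,(360,270)).copy() if 0 else cv2.copyMakeBorder(cv2.resize(b,(360,270)),0,126,0,0,0)]))
print(observe()['tool_pos'])
E
```

```text
[ 0.62509479 -0.15023811  0.10243017]
```

View pics/ab1.png

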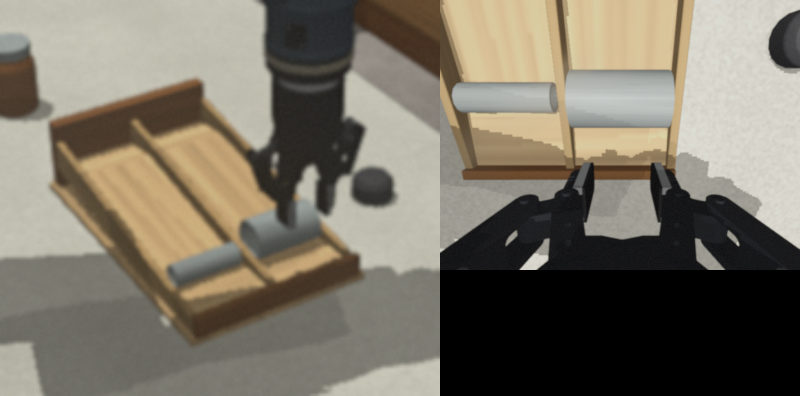

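The wrist view shows both fingertips over the far lane, behind the thick pipe at about (588,165) and (655,165) in the composite. The thick pipe spans columns 566–675 and the lip is at row 172. I'll measure tip height and clearances from the wrist depth.

```bash
python3 - <<'E'
from h import *
z=np.load('b1.npz');d={k:z[k] for k in z.files}
K=d['camera_matrix'];v,u=np.nonzero(d['depth']>0);D=d['depth'][v,u]
X=np.c_[(u-K[0,2])*D/K[0,0],-(v-K[1,2])*D/K[1,1],-D]@d['cam_to_world'][:3,:3].T+d['cam_to_world'][:3,3]
e=X[:,:2]-[.56775,.0103];c,s=np.cos(.0362),np.sin(.0362)
g=np.c_[c*e[:,0]+s*e[:,1],-s*e[:,0]+c*e[:,1],X[:,2]]*1e3
f=g[(g[:,2]>74)&(g[:,2]<115)&(v>270)&(v<345)]
print('finger',np.percentile(f,[0,2,50,98,100],axis=0).round(0).tolist())
p=g[(g[:,2]>58)&(g[:,2]<72)&(v<250)&(g[:,1]<-60)&(g[:,1]>-150)]
print('pipe',np.percentile(p,[1,50,99],axis=0).round(0).tolist())
m=(g[:,2]>30)&(g[:,2]<38)&(v>285)&(v<330)&(g[:,1]<-150);l=g[m]
print('lip',np.percentile(l,[1,50,99],axis=0).round(0).tolist())
for lo in(74,78,82,86,90): 
  k=f[(f[:,2]>lo)&(f[:,2]<lo+4)]; print(lo,len(k),k.min(0).round() if len(k) else '',k.max(0).round() if len(k) else '')
E
```

```text
finger [[16.0, -174.0, 83.0], [17.0, -170.0, 86.0], [70.0, -155.0, 102.0], [83.0, -151.0, 115.0], [84.0, -151.0, 115.0]]
pipe [[9.0, -132.0, 58.0], [48.0, -113.0, 64.0], [88.0, -97.0, 67.0]]
lip [[-103.0, -195.0, 30.0], [-24.0, -189.0, 34.0], [98.0, -184.0, 35.0]]
74 0  
78 0  
82 60 [  30. -173.   83.] [  70. -153.   86.]
86 204 [  19. -174.   86.] [  77. -151.   90.]
90 397 [  17. -174.   90.] [  83. -151.   94.]
```

Call:
step_arm:
  steps:
    - [[0,0,0],[0,0,-0.025],0.04]
    - [[0,0,0],[0,0,-0.026],0.04]
    - [[0,0,0],[0,0,0],0.04]
    - [[0,0,0],[0,0.006,0],0.04]
    - [[0,0,0],[-0.001,0.006,0],0.04]
    - [[0,0,0],[0,0.006,0.001],0.04]
    - [[0,0,0],[0,0.007,0.001],0.04]
    - [[0,0,0],[0,0.008,0.001],0.04]

```text
clock: 2.1
tool_pos: [0.6233, -0.1164, 0.0531]
tool_rot: [0.0, 0.694, 0.72, 0.0]
force: [-0.3, -0.9, -0.4]
gripper_width: 0.468
grasp_force: 0.7
```

Call:
step_arm:
  steps:
    - [[0,0,0],[0,0.01,0.0014],0.04]
    - [[0,0,0],[-0.001,0.01,0.0014],0.04]
    - [[0,0,0],[0,0.01,0.0014],0.04]
    - [[0,0,0],[0,0.01,0.0014],0.04]
    - [[0,0,0],[-0.001,0.01,0.0014],0.04]
    - [[0,0,0],[0,0.01,0.0014],0.04]
    - [[0,0,0],[0,0.01,0.0014],0.04]
    - [[0,0,0],[-0.001,0.01,0.0014],0.04]

```text
clock: 2.9
tool_pos: [0.62, -0.0361, 0.0636]
tool_rot: [0.0, 0.694, 0.72, 0.0]
force: [0.1, -1.8, 0.3]
gripper_width: 0.466
grasp_force: 0.7
```

```bash
python3 - <<'E'
from h import *
b=grab('wrist','b2'); o=observe(); print(o['tool_pos'],o['force'])
E
```

```text
[ 0.61989194 -0.03478732  0.06378495] [ 0.67755189  1.39502139 -0.90213646]
```

View pics/b2.png

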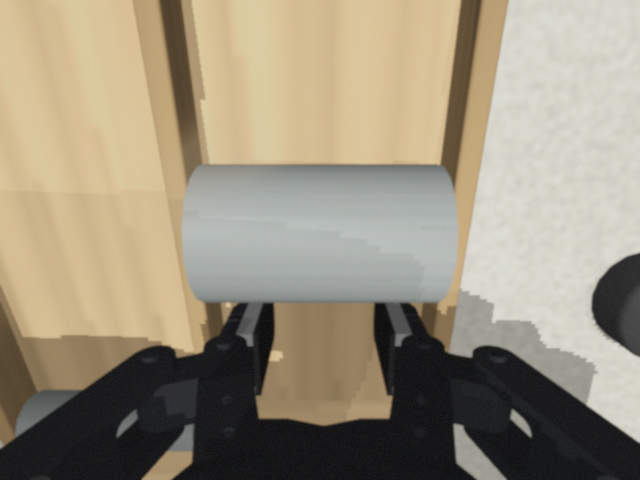

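The thick pipe is square in its lane (rows 165–302, columns 185–457) against both fingers, and the thin pipe is undisturbed at lower left. I'll continue the push.

Call:
step_arm:
  steps:
    - [[0,0,0],[0,0.01,0.0014],0.04]
    - [[0,0,0],[-0.001,0.01,0.0014],0.04]
    - [[0,0,0],[0,0.01,0.0014],0.04]
    - [[0,0,0],[0,0.01,0.0014],0.04]
    - [[0,0,0],[-0.001,0.01,0.0014],0.04]
    - [[0,0,0],[0,0.01,0.0014],0.04]
    - [[0,0,0],[0,0.01,0.0014],0.04]
    - [[0,0,0],[-0.001,0.01,0.0014],0.04]

```text
clock: 3.75
tool_pos: [0.617, 0.0439, 0.0748]
tool_rot: [0.0, 0.694, 0.72, 0.0]
force: [0.1, -0.9, 1.3]
gripper_width: 0.468
grasp_force: 0.7
```

Call:
step_arm:
  steps:
    - [[0,0,0],[0,0.007,0.001],0.04]
    - [[0,0,0],[0,0.006,0.001],0.04]
    - [[0,0,0],[0,0.006,0.001],0.04]
    - [[0,0,0],[0,0.005,0],0.04]
    - [[0,0,0],[0,0.005,0],0.04]
    - [[0,0,0],[0,0.005,0],0.04]
    - [[0,0,0],[0,0,0],0.04]
    - [[0,0,0],[0,0,0],0.04]

```text
clock: 4.55
tool_pos: [0.6169, 0.0771, 0.0776]
tool_rot: [-0.0, 0.694, 0.72, -0.0]
force: [0.4, 0.1, -0.3]
gripper_width: 0.467
grasp_force: 0.0
```

```bash
python3 - <<'E'
from h import *
b=grab('wrist','b3'); o=observe(); print(o['tool_pos'],o['force'])
E
```

```text
[0.6169335  0.07690735 0.07761613] [-0.06145737  0.60381857  0.43742712]
```

View pics/b3.png

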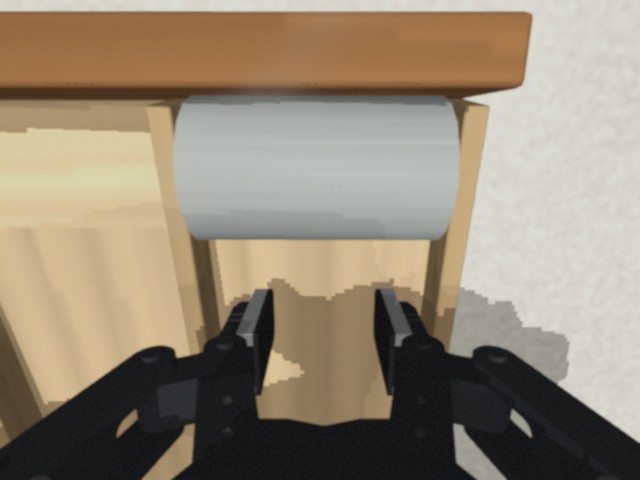

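The thick pipe is past the crest and up against the head stop (rows 95–240). The fingertips, at about row 290, are clear of it. I'll retreat upward.

Call:
step_arm:
  steps:
    - [[0,0,0],[0,-0.01,0.01],0.04]
    - [[0,0,0],[0,-0.01,0.03],0.04]
    - [[0,0,0],[0,-0.01,0.04],0.04]
    - [[0,0,0],[0,-0.01,0.04],0.04]
    - [[0,0,0],[0,0,0.04],0.04]
    - [[0,0,0],[0,0,0],0.04]
    - [[0,0,0],[0,0,0],0.04]
    - [[0,0,0],[0,0,0],0.04]

```text
clock: 5.4
tool_pos: [0.6166, 0.0365, 0.2371]
tool_rot: [-0.0, 0.694, 0.72, -0.0]
force: [-0.5, -0.6, 0.0]
gripper_width: 0.464
grasp_force: 0.0
```

```bash
python3 - <<'E'
from h import *
b=grab('scene','s2'); a=b['img'][100:340,200:420]
cv2.imwrite('pics/s2c.png',cv2.resize(a,None,fx=2.4,fy=2.4))
E
```

```text
(no output)
```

View pics/s2c.png

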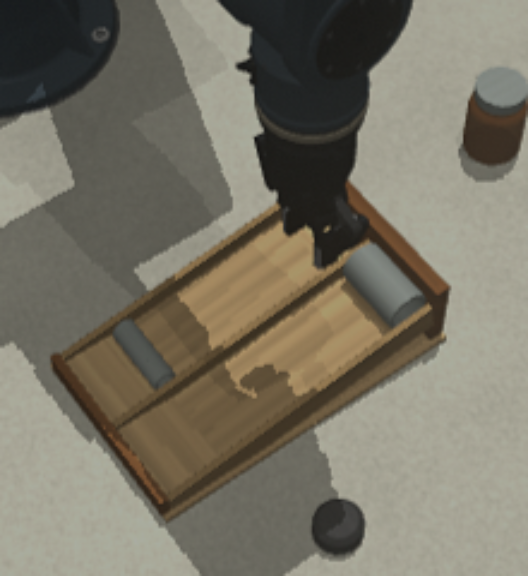

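The thick pipe rests at the head stop (crop ~385,283) and the thin one is still in the valley (~143,353). The jar and cap haven't moved, and the arm is clear.

```bash
python3 -c "
from workcell import job_done
print(job_done())"
```

```text
the job is handed in; nothing more can be done
None
```

The thick offcut was pushed over the crest and rests against the head stop; the thin one is still at the low end, the arm is clear, and the job is handed in.

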